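Key two shoe lasts home on their bench jacks

TASK

Each of the two shoe lasts is only perched on its bench jack, because its keyed socket does not match the key of the post. Push each last gently round by its toe, without lifting it off its post, until it finds the key and drops fully home, toe out over the jack's long foot and level on the seat. Leave the hammer, the tin and the wooden block where they are.

Things in the scene. Friction and masses are not known exactly. Their poses are not given: they have to be found in the camera images.
- last_left: Yellow plastic shoe last, sole up, on the jack to the robot's left: 153 mm long, 78 mm high, 0.3 to 0.65 kg. Origin: in its underside, on its socket's axis; x to the toe, z up. Heel end 47 mm, toe tip 106 mm from the axis. Socket: round bore 21.4 mm wide, 66 mm deep, with an 18 mm deep D-shaped mouth, its flat on the toe side. Turns freely about the post (under 2 N at the toe).
- toe_left (a point): Point on the flat sole of the left last's toe, 75 mm from the socket's axis and 78 mm above the last's origin; axes as the last's. At 50 to 85 mm from the axis the toe is 62 to 66 mm wide with steep sides; at this point it is solid to 40 mm below the sole. A good place to push sideways.
- last_right: The mirror-image last, on the jack to the robot's right; same sizes and axes.
- toe_right (a point): The same point on the right last.
- jack_left: Bench jack fixed to the bench, to the robot's left: grey foot plate 160 x 80 x 10 mm, 36 mm pillar, steel seat disc 68 mm wide, its top 95 mm above the bench. Origin under the post's axis on the bench, z up; the plate's long end reaches 110 mm along +x (50 mm along -x). At the start the last's toe points more than 1.8 rad away from +x.
- seat_left (a point): Centre of the left jack's seat top. On it stand a D-shaped collar 14 mm high, 44 mm wide, and a round pilot to 62 mm. The collar's one flat faces an unknown way within 0.6 rad of the jack's +x, hidden by the last. A perched last rests on the collar (origin 14 mm over the seat). With its toe within about 4 degrees of the flat's direction it drops to the seat and locks: pushing on meets a firm stop.
- jack_right: The same jack to the robot's right.
- seat_right (a point): The same point on the right jack.
- hammer: Hammer lying on the bench beyond the jacks, 240 mm long, under 40 mm high; leave alone.
- tin: Round glue tin, 72 mm wide, 79 mm high, between robot and jacks; leave alone.
- block: Dark red wooden block 150 x 60 x 35 mm, to the robot's left; leave alone.

How it is judged:
By the outcome, as a careful person would: the job done as asked, in the order asked, and still so for the second after the job is handed in, with the robot touching nothing.
It also fails if it takes over 61 s, if anything falls off the work surface, if the arm or the gripper's body presses on something with over 40 N, if the wrist force passes 120 N, or if a joint passes its speed limit or range.

ROBOT

A 6-joint arm with a two-finger parallel gripper is mounted at the origin on the work surface. World frame = base frame: x ahead of the robot, y to its left, z up, the work surface at z = 0. Lengths are in m, angles in degrees, forces in N, time in s.
With the tool pointing down it reaches from about 0.4 to 0.825 m from the base axis. Payload 7 kg.
Tool frame: the origin (TCP) lies between the finger pads; the fingertips stand 25 mm ahead of it and the grasp point (between the pads) lies 6 mm ahead of it; z points along the fingers, y is the line along which they close (so a half turn about z gives the same grasp; the last joint's range is limited). The gripper opens to 88 mm and grips with 3 to 60 N. Pads are 19 mm wide; open, the fingers measure 130 mm over their backs; the gripper's body (78 mm by 193 mm) begins 47 mm behind the grasp point.
Start: joints at [84.46, 20.546, 0.682, 0, -70.136, -16.507], TCP at [0.253, 0.626, 0.252] pointing down, gripper open.
Joint ranges: [-176.03, 176.03], [-82.01, 121.73], [-58.28, 71.71], [-173.87, 95.51], [-174.79, -0.11], [-173.66, 173.66]. Speed limits (degrees/s): [136.94, 136.94, 172.46, 180, 180, 180].

INTERFACE

Orientations are given as [roll, pitch, yaw] about the fixed x, y, z axes, in that order (R = Rz(yaw) Ry(pitch) Rx(roll)).
In Python, from plant import ctrl gives the robot as it stands.
- The arm moves only by the tool hand_motion, called after "Request:" by a JSON object that holds its "fn" and its "kwargs". Schema: {"type":"object","properties":{"offsets":{"type":"string"},"only":{"type":"string"},"quiet":{"type":"boolean"},"lines":{"type":"string"}},"required":["offsets"],"additionalProperties":false}. offsets is a string of 1 to 8 rows, parted by a bar, with the numbers parted by commas; each row has 5 numbers: dx, dy, dz in units of 25 mm, then a turn about the tool's z in degrees, then the finger opening in m; each row is the pose to reach, as a shift and turn from the pose commanded when the call began, along the tool's axes at that moment; what a row does not reach only later rows make up. A row lasts 1/8 s, in which the tool goes at most 0.0625 m and 10.7 degrees, less where a joint would pass 70% of its speed; a pose out of reach is approached as far as the arm can. The fingers move at their own pace and stop on an object; the grip force is fixed at half the most. Time passes only in rows, so rows that do not move let the fingers close. The tool returns the time, the measured TCP pose, the force, the opening and the grip force at its end. only (a regular expression) keeps the lines of the reply that match it, lines (a string "A,B") keeps lines A to B, and quiet returns only ok. Input that does not fit is refused with a message, and nothing moves.
- ctrl.get_obs(): the state, without advancing time (a new reading comes with each control period).
- ctrl.snapshot(name): name is "scene" or "top" or "wrist"; returns a dict with "frame" (480x640x3 uint8, red, green, blue), "z_map" (480x640 float32, m along the optical axis (not along the pixel's ray), 0 where there is no reading), "fovy" (degrees; the focal length in pixels is half the picture's height over the tangent of half this angle, whatever the lens; pixels are square), "cx", "cy" (the principal point, pixels), "R" (3x3) and "t" (3): a world point X has camera coordinates R X + t; the wrist camera has in their place "T_tool_cam" (4x4, takes a point from camera to tool coordinates, whose origin is the TCP and whose axes are the flange's). Camera axes: x right, y down, z forward; pixel columns grow to the right and rows downward; lengths in m; the calibration is good to about 2 mm. A picture is of the moment at which its call begins: read the wrist's pose just before it.
- ctrl.close_job(): hands the job in; it is judged then, once.
The state is a dict: "clock": time; "joint_pos": joint angles; "qvel": joint speeds; "tau": joint torques, N m; "tool_pos": TCP position; "orientation": TCP orientation; "force": force on the tool from outside, world axes, zero at the start; "moment": the same for the moment, N m; "opening": finger opening in m; "gripper_force": force on a finger pad.
Only numpy, scipy, OpenCV 4.12 (cv2) and the standard library are available. Lean on these libraries where they do the work, as an engineer would, in place of code of your own. Each camera call takes 0.05 s, during which the arm holds its last target. There are 200 camera calls.

## Working session

There is one attempt and no reset: what is moved stays moved. The work goes in short steps, Python scripts to look and compute and a tool call to move; the robot and the scene stay as the last step left them, time stands still between calls to the robot, and variables do not carry over. Pictures are saved under pics/ and viewed, at most 10 in all, crops included, and the job is handed in when it is done.

```bash
ls; mkdir -p pics
```

Create h.py:
```python
import numpy as np,cv2
from plant import ctrl
from scipy.spatial.transform import Rotation as Ro
def cloud(s):
    f=240/np.tan(np.radians(s['fovy'])/2); z=s['z_map']; v,u=np.mgrid[:480,:640]
    P=np.stack([(u-s['cx'])/f*z,(v-s['cy'])/f*z,z],-1)
    W=(P-s['t'])@s['R']; W[z==0]=np.nan
    return W
```

Run:
```python
from h import *
o=ctrl.get_obs();print({k:np.round(v,3) for k,v in o.items()})
a=ctrl.snapshot('scene');b=ctrl.snapshot('top')
for n,s in(('scene',a),('top',b)):
    cv2.imwrite(f'pics/{n}0.png',s['frame'][:,:,::-1]);np.savez(f'{n}0.npz',**s)
    print(n,s['fovy'],s['R'],s['t'],(s['z_map']==0).mean())
```

```text
pics
plant.py
{'clock': np.float64(0.0), 'joint_pos': array([ 8.4457e+01,  2.0591e+01,  6.3400e-01, -2.0000e-02, -7.0138e+01,
       -1.6508e+01]), 'qvel': array([-0.012,  0.001, -0.114, -0.002,  0.079,  0.083]), 'tau': array([ 1.0000e-03, -5.8272e+01,  2.9307e+01,  6.9970e+00,  7.0000e-03,
       -0.0000e+00]), 'tool_pos': array([0.253, 0.625, 0.251]), 'orientation': array([ 1.79904e+02, -9.00000e-03, -2.20570e+01]), 'force': array([-0.226,  0.201,  0.261]), 'moment': array([ 0.009,  0.004, -0.027]), 'gripper_force': np.float64(0.0), 'opening': np.float64(0.088)}
scene 56.48516920977865 [[ 0.60849857  0.79353999  0.00487633]
 [ 0.66187726 -0.50412848 -0.5547729 ]
 [-0.43777618  0.34080605 -0.83198753]] [-0.43923216 -0.25740449  1.26503738] 0.003990885416666667
top 52.339734095109314 [[ 3.98757498e-03 -9.99846085e-01 -1.70852421e-02]
 [-9.84406139e-01 -9.20100165e-04 -1.75908233e-01]
 [ 1.75865438e-01  1.75202645e-02 -9.84258293e-01]] [0.11624158 0.60777992 0.88616421] 0.0038704427083333334
```

View pics/top0.png

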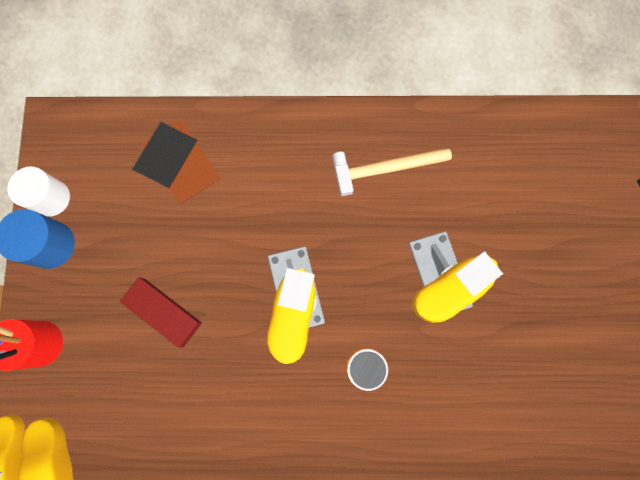

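View pics/scene0.png

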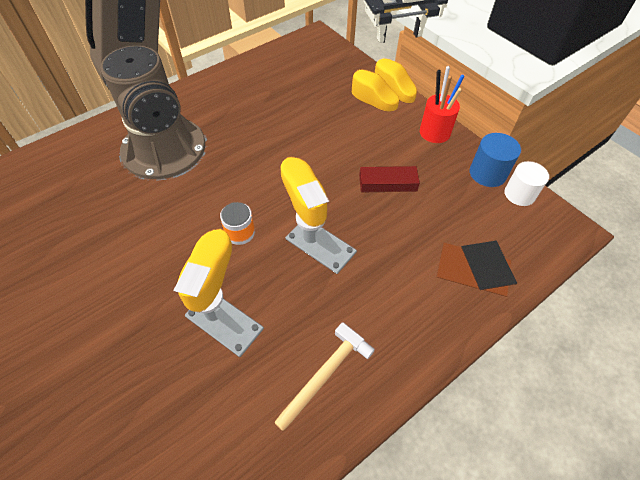

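The top view shows the left last with its toe at (287,350) and its plate's long end at (288,252). The right last has its toe at (428,310) and its plate's long end at (433,240). The tin is at (368,370) and the hammer beyond the jacks. Both toes point roughly toward the robot. Next I'll measure with both depth maps.

Add to h.py:
```python
def lasts(S):
    """per jack: sole outline of last from yellow/white points above 0.15"""
    out={}
    for n,s in S:
        W=cloud(s);rgb=s['frame'].astype(int);hsv=cv2.cvtColor(s['frame'],cv2.COLOR_RGB2HSV)
        for side,y0,y1 in(('L',0.05,0.26),('R',-0.27,0.05)):
            out[n,side]=(W,hsv,(W[...,0]>0.3)&(W[...,0]<0.8)&(W[...,1]>y0)&(W[...,1]<y1))
    return out
```

Run:
```python
from h import *
S=[(n,dict(np.load(n+'0.npz'))) for n in('top','scene')]
o=lasts(S)
for side in'LR':
  P=[];Q=[]
  for n in('top','scene'):
    W,h,m=o[n,side]
    pl=W[m&(W[...,2]>.005)&(W[...,2]<.015)&(h[...,1]<70)]
    ls=W[m&(W[...,2]>.13)]
    P.append(pl);Q.append(ls)
    r=cv2.minAreaRect(pl[:,:2].astype(np.float32));print(side,n,'plate',len(pl),r,np.median(pl[:,2]))
    top=ls[ls[:,2]>np.percentile(ls[:,2],90)-.006]
    r=cv2.minAreaRect(top[:,:2].astype(np.float32));print('  last',len(ls),'ztop',np.percentile(ls[:,2],[50,90,99]),r)
    mm=m&(W[...,2]>.13)&(h[...,1]<60); print('  white',W[mm].mean(0)); print('  box',cv2.boxPoints(r).round(3).tolist())
  p=np.vstack(P);print(side,cv2.minAreaRect(p[:,:2].astype(np.float32)),cv2.boxPoints(cv2.minAreaRect(p[:,:2].astype(np.float32))).round(3).tolist())
W,h,m=o['top','R'];m=(W[...,0]<.45)&(W[...,0]>.25)&(abs(W[...,1])<.2)&(W[...,2]>.06)&(W[...,2]<.09)
print('tin',W[m].mean(0),W[m].min(0),W[m].max(0))
```

```text
L top plate 1114 ((0.6188281774520874, 0.13738662004470825), (0.13329540193080902, 0.31882643699645996), 79.72095489501953) 0.009528784886436277
  last 3365 ztop [0.18597309 0.18809777 0.18964013] ((0.470152884721756, 0.15208700299263), (0.06035488098859787, 0.15276016294956207), 81.27906799316406)
  white [0.51113938 0.1430056  0.18683619]
  box [[0.38999998569488525, 0.1340000033378601], [0.5410000085830688, 0.11100000143051147], [0.550000011920929, 0.17000000178813934], [0.39899998903274536, 0.19300000369548798]]
L scene plate 1215 ((0.6329345703125, 0.13903075456619263), (0.131662979722023, 0.35497626662254333), 81.8057632446289) 0.00942906728334162
  last 2033 ztop [0.18498691 0.18784178 0.18933476] ((0.4740208089351654, 0.15189088881015778), (0.06035192683339119, 0.1550736427307129), 82.2293930053711)
  white [0.51488522 0.14353254 0.18702448]
  box [[0.3930000066757202, 0.13199999928474426], [0.546999990940094, 0.1120000034570694], [0.5550000071525574, 0.17100000381469727], [0.4009999930858612, 0.19200000166893005]]
L ((0.6337270736694336, 0.13543212413787842), (0.135415852069
[... 985 characters left out ...]
4788898229599), (0.06226886436343193, 0.1547577679157257), 35.18924331665039)
  white [ 0.54142448 -0.15375792  0.18693678]
  box [[0.4490000009536743, -0.0729999989271164], [0.5379999876022339, -0.19900000095367432], [0.5889999866485596, -0.164000004529953], [0.49900001287460327, -0.03700000047683716]]
R ((0.592003583908081, -0.0740431621670723), (0.39161717891693115, 0.2401282787322998), 1.2786877155303955) [[0.39399999380111694, 0.041999999433755875], [0.39899998903274536, -0.1979999989271164], [0.7900000214576721, -0.1899999976158142], [0.7850000262260437, 0.05000000074505806]]
tin [0.3770544  0.01969068 0.0775927 ] [ 0.34088347 -0.01693279  0.06018333] [0.41272114 0.05478819 0.08415088]
```

Add to h.py:
```python
def pose(o=None):
    o=o or ctrl.get_obs(); return np.array(o['tool_pos']),Ro.from_euler('xyz',o['orientation'],degrees=True)
def goto(p,yaw):
    t,R=pose(); d=R.inv().apply(np.array(p)-t); dy=(yaw-R.as_euler('xyz',degrees=True)[2]+180)%360-180
    print('shift tool',d.round(4),'turn',round(-dy,1))
def fit(name='top',zmin=.14):
    s=ctrl.snapshot(name);o=lasts([(name,s)])
    for side in'LR':
        W,h,m=o[name,side]; ls=W[m&(W[...,2]>zmin)&((h[...,1]<60)|((h[...,0]>20)&(h[...,0]<35)))&(W[...,2]<.195)]
        w=W[m&(W[...,2]>.16)&(W[...,2]<.195)&(h[...,1]<60)]
        print(side,'sole z',np.percentile(ls[:,2],[50,90]).round(4),'heel',w.mean(0).round(4))
    return s
```

Run:
```python
from h import *
for n in('top','scene'):
  s=dict(np.load(n+'0.npz'));o=lasts([(n,s)])
  for side in'LR':
    W,h,m=o[n,side];k=(m&(W[...,2]>.004)&(W[...,2]<.016)&(h[...,1]<90)).astype(np.uint8)
    k=cv2.morphologyEx(k,cv2.MORPH_CLOSE,np.ones((5,5)));N,l,st,_=cv2.connectedComponentsWithStats(k)
    i=1+st[1:,4].argmax();p=W[(l==i)&(abs(W[...,2]-.01)<.006)]
    r=cv2.minAreaRect(p[:,:2].astype(np.float32));print(n,side,len(p),r,cv2.boxPoints(r).round(3).tolist())
```

```text
top L 884 ((0.5700328350067139, 0.16417649388313293), (0.07304131239652634, 0.07968822866678238), 14.572197914123535) [[0.5249999761581421, 0.1940000057220459], [0.5450000166893005, 0.11599999666213989], [0.6150000095367432, 0.13500000536441803], [0.5950000286102295, 0.21199999749660492]]
top R 1294 ((0.5901381373405457, -0.12492570281028748), (0.09355028718709946, 0.08048615604639053), 16.68338394165039) [[0.5339999794960022, -0.10000000149011612], [0.5569999814033508, -0.1770000010728836], [0.6460000276565552, -0.15000000596046448], [0.6230000257492065, -0.0729999989271164]]
scene L 1233 ((0.5318892598152161, 0.1528991311788559), (0.16073982417583466, 0.08140689134597778), 14.736751556396484) [[0.4440000057220459, 0.1720000058412552], [0.4650000035762787, 0.09300000220537186], [0.6200000047683716, 0.1340000033378601], [0.5989999771118164, 0.21299999952316284]]
scene R 1727 ((0.5639315843582153, -0.13463574647903442), (0.15814200043678284, 0.08033671975135803), 17.272611618041992) [[0.47600001096725464, -0.11999999731779099], [0.5, -0.19599999487400055], [0.6510000228881836, -0.15000000596046448], [0.628000020980835, -0.0729999989271164]]
```

Run:
```python
from h import *
goto([.4175,.0877,.18],-8)
a,b=75,54
for st in(5,2):
  print([[round((-a*np.cos(t)-b*np.sin(t)+a)/1e3,4),round((-a*np.sin(t)+b*np.cos(t)-b)/1e3,4),0,st*i,0] for i in range(1,9) for t in[np.radians(st*i)]])
```

```text
shift tool [0.3541 0.4365 0.0714] turn -14.0
[[np.float64(-0.0044), np.float64(-0.0067), 0, 5, 0], [np.float64(-0.0082), np.float64(-0.0138), 0, 10, 0], [np.float64(-0.0114), np.float64(-0.0213), 0, 15, 0], [np.float64(-0.0139), np.float64(-0.0289), 0, 20, 0], [np.float64(-0.0158), np.float64(-0.0368), 0, 25, 0], [np.float64(-0.017), np.float64(-0.0447), 0, 30, 0], [np.float64(-0.0174), np.float64(-0.0528), 0, 35, 0], [np.float64(-0.0172), np.float64(-0.0608), 0, 40, 0]]
[[np.float64(-0.0018), np.float64(-0.0027), 0, 2, 0], [np.float64(-0.0036), np.float64(-0.0054), 0, 4, 0], [np.float64(-0.0052), np.float64(-0.0081), 0, 6, 0], [np.float64(-0.0068), np.float64(-0.011), 0, 8, 0], [np.float64(-0.0082), np.float64(-0.0138), 0, 10, 0], [np.float64(-0.0096), np.float64(-0.0168), 0, 12, 0], [np.float64(-0.0108), np.float64(-0.0197), 0, 14, 0], [np.float64(-0.012), np.float64(-0.0228), 0, 16, 0]]
```

Units first: shifts go in units of 25 mm. So 0.43 m is 17.2, 0.37 m is 14.8.

Request:
{"fn": "hand_motion", "kwargs": {"offsets": "2,2.4,0,-2,0 | 4,4.8,0,-4,0 | 5.6,6.8,0,-6,0 | 7.2,8.8,0,-8,0 | 8.8,10.8,0,-10,0 | 10.4,12.8,0,-12,0 | 12,14.8,0,-14,0 | 14.16,17.2,0,-14,0"}}

```text
clock: 1.1
tool_pos: [0.4016, 0.1462, 0.2518]
orientation: [-180.0, -0.0, -8.0]
force: [2.0, -0.2, -0.5]
opening: 0.0134
gripper_force: 0.0
```

```bash
python3 -c "
from h import *
goto([.4175,.0877,.18],-8)"
```

```text
shift tool [0.0239 0.0558 0.0717] turn 0.0
```

Converted, 0.072 m is 2.88, 0.056 m is 2.24.

Request:
{"fn": "hand_motion", "kwargs": {"offsets": "0.96,2.24,0,0,0 | 0.96,2.24,0,0,0 | 0.96,2.24,1.4,0,0 | 0.96,2.24,2.88,0,0 | 0.96,2.24,2.88,0,0"}}

```text
clock: 1.72
tool_pos: [0.4159, 0.0888, 0.1776]
orientation: [179.8, 0.2, -8.0]
force: [-0.0, -0.9, -0.1]
opening: 0.0
gripper_force: 0.0
```

```bash
python3 -c "
from h import *
goto([.4175,.0877,.18],-8)"
```

```text
shift tool [ 0.0018  0.0009 -0.0024] turn -0.0
```

Converted, -0.014 m is -0.56, -0.011 m is -0.44.

Request:
{"fn": "hand_motion", "kwargs": {"offsets": "0,-0.24,0,0,0 | 0,-0.44,0,0,0 | 0,-0.56,0,0,0"}}

```text
clock: 2.1
tool_pos: [0.4201, 0.1042, 0.1805]
orientation: [-179.9, -0.1, -8.0]
force: [-1.2, -1.0, 0.5]
opening: 0.0006
gripper_force: 0.0
```

Request:
{"fn": "hand_motion", "kwargs": {"offsets": "-0.176,-0.268,0,5,0 | -0.328,-0.552,0,10,0 | -0.456,-0.852,0,15,0 | -0.556,-1.156,0,20,0 | -0.632,-1.472,0,25,0 | -0.68,-1.788,0,30,0 | -0.696,-2.112,0,35,0 | -0.688,-2.432,0,40,0"}}

```text
clock: 3.1
tool_pos: [0.411, 0.1663, 0.1801]
orientation: [-180.0, 0.0, -48.2]
force: [-0.5, -0.7, -0.7]
opening: 0.0007
gripper_force: 0.2
```

Run:
```python
from h import *
s=fit();cv2.imwrite('pics/top1.png',s['frame'][180:400,200:520,::-1].repeat(2,0).repeat(2,1))
```

```text
L sole z [0.1862 0.1883] heel [0.5075 0.1374 0.1868]
R sole z [0.1859 0.1879] heel [ 0.5375 -0.1543  0.1866]
```

View pics/top1.png

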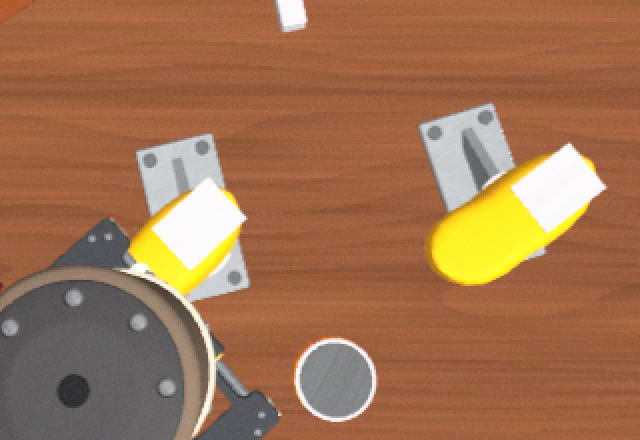

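The left last has turned about 40° (heel patch at (200,225) in the crop) and is still perched. I'll sweep on, then slow down before the key range.

Converted, -0.0608 m is -2.432, -0.0528 m is -2.112.

Request:
{"fn": "hand_motion", "kwargs": {"offsets": "-0.176,-0.268,0,5,0 | -0.328,-0.552,0,10,0 | -0.456,-0.852,0,15,0 | -0.556,-1.156,0,20,0 | -0.632,-1.472,0,25,0 | -0.68,-1.788,0,30,0 | -0.696,-2.112,0,35,0 | -0.688,-2.432,0,40,0"}}

```text
clock: 4.15
tool_pos: [0.4448, 0.2195, 0.1799]
orientation: [-180.0, 0.0, -88.1]
force: [-1.3, -0.1, -0.1]
opening: 0.0003
gripper_force: 0.2
```

Request:
{"fn": "hand_motion", "kwargs": {"offsets": "-0.144,-0.216,0,4,0 | -0.272,-0.44,0,8,0 | -0.384,-0.672,0,12,0 | -0.48,-0.912,0,16,0 | -0.556,-1.156,0,20,0 | -0.616,-1.408,0,24,0 | -0.616,-1.408,0,24,0"}}

```text
clock: 5.03
tool_pos: [0.4797, 0.236, 0.1798]
orientation: [-180.0, 0.0, -112.0]
force: [0.2, -0.4, -0.7]
opening: 0.0004
gripper_force: 0.0
```

```bash
python3 - <<'E'
from h import *
fit()
t,R=pose();d=np.array([.501,.146])-t[:2];print('axis in tool',R.inv().apply([*d,0]).round(4))
E
```

```text
L sole z [0.1856 0.1878] heel [0.4976 0.1327 0.1859]
R sole z [0.186 0.188] heel [ 0.5375 -0.1542  0.1866]
axis in tool [ 0.0753 -0.0536 -0.    ]
```

Converted, -0.0168 m is -0.672, -0.0138 m is -0.552.

Request:
{"fn": "hand_motion", "kwargs": {"offsets": "-0.072,-0.108,0,2,0 | -0.144,-0.216,0,4,0 | -0.208,-0.324,0,6,0 | -0.272,-0.44,0,8,0 | -0.328,-0.552,0,10,0 | -0.384,-0.672,0,12,0"}}

```text
clock: 5.82
tool_pos: [0.4988, 0.2385, 0.1795]
orientation: [180.0, -0.0, -124.2]
force: [-0.5, -0.8, -0.4]
opening: 0.0002
gripper_force: 0.2
```

```bash
python3 -c "
from h import *
fit()"
```

```text
L sole z [0.1854 0.1878] heel [0.4952 0.1333 0.1858]
R sole z [0.1859 0.188 ] heel [ 0.5374 -0.1542  0.1867]
```

Converted, -0.011 m is -0.44, -0.0081 m is -0.324.

Request:
{"fn": "hand_motion", "kwargs": {"offsets": "-0.072,-0.108,0,2,0 | -0.144,-0.216,0,4,0 | -0.208,-0.324,0,6,0 | -0.272,-0.44,0,8,0"}}

```text
clock: 6.38
tool_pos: [0.5117, 0.2379, 0.1796]
orientation: [180.0, 0.0, -132.2]
force: [-0.7, -0.1, -0.8]
opening: 0.0002
gripper_force: 0.2
```

```bash
python3 -c "
from h import *
fit()"
```

```text
L sole z [0.1852 0.1875] heel [0.4932 0.1339 0.1855]
R sole z [0.1859 0.188 ] heel [ 0.5375 -0.1543  0.1867]
```

Toe is at about 48°, still perched. Continuing in small steps.

Converted, -0.011 m is -0.44, -0.0081 m is -0.324.

Request:
{"fn": "hand_motion", "kwargs": {"offsets": "-0.072,-0.108,0,2,0 | -0.144,-0.216,0,4,0 | -0.208,-0.324,0,6,0 | -0.272,-0.44,0,8,0"}}

```text
clock: 6.92
tool_pos: [0.5244, 0.2356, 0.1796]
orientation: [-180.0, -0.0, -140.2]
force: [0.1, 0.5, -0.5]
opening: 0.0003
gripper_force: 0.2
```

```bash
python3 -c "
from h import *
fit()"
```

```text
L sole z [0.185  0.1871] heel [0.4916 0.1349 0.1853]
R sole z [0.1859 0.1879] heel [ 0.5375 -0.1543  0.1867]
```

Request:
{"fn": "hand_motion", "kwargs": {"offsets": "-0.072,-0.108,0,2,0 | -0.144,-0.216,0,4,0 | -0.208,-0.324,0,6,0"}}

```text
clock: 7.35
tool_pos: [0.5336, 0.2327, 0.1796]
orientation: [-180.0, 0.0, -146.2]
force: [-0.3, 0.6, 0.1]
opening: 0.0009
gripper_force: 0.2
```

```bash
python3 -c "
from h import *
fit()"
```

```text
L sole z [0.1723 0.1744] heel [0.4894 0.1392 0.1729]
R sole z [0.1858 0.1879] heel [ 0.5376 -0.1544  0.1865]
```

Converted, -0.07 m is -2.8, -0.04 m is -1.6.

Request:
{"fn": "hand_motion", "kwargs": {"offsets": "0,0.48,0,0,0 | 0,0.88,0,0,0 | 0,0.88,-1.6,0,0 | 0,0.88,-2.8,0,0 | 0,0.88,-2.8,0,0"}}

```text
clock: 8.02
tool_pos: [0.5217, 0.2525, 0.2524]
orientation: [180.0, 0.3, -146.0]
force: [-0.1, -0.0, 0.2]
opening: -0.0
gripper_force: 0.0
```

Run:
```python
from h import *
s=fit();W=cloud(s);h=cv2.cvtColor(s['frame'],cv2.COLOR_RGB2HSV)
m=(W[...,0]>.4)&(W[...,0]<.65)&(abs(W[...,1]-.15)<.12)&(abs(W[...,2]-.1725)<.006)&(h[...,1]<60)
for k in 'w','all':
  p=W[m] if k=='w' else W[(W[...,0]>.42)&(W[...,0]<.65)&(abs(W[...,1]-.15)<.1)&(abs(W[...,2]-.1725)<.006)]
  c=np.linalg.lstsq(np.c_[p[:,:2]-p[:,:2].mean(0),np.ones(len(p))],p[:,2],rcond=None)[0];print(k,len(p),c,cv2.minAreaRect(p[:,:2].astype(np.float32)))
goto([.434,-.1205,.18],-56)
t,R=pose();print(t)
cv2.imwrite('pics/top2.png',s['frame'][180:400,200:520,::-1].repeat(2,0).repeat(2,1))
```

```text
L sole z [0.1721 0.1742] heel [0.4895 0.1393 0.1729]
R sole z [0.1859 0.188 ] heel [ 0.5375 -0.1542  0.1867]
w 1054 [-0.00680407  0.00707277  0.17291291] ((0.5130329728126526, 0.15530510246753693), (0.11903687566518784, 0.04711877554655075), 34.29014587402344)
all 2214 [-0.01414147 -0.00803858  0.17193326] ((0.5115163326263428, 0.1589958667755127), (0.1276896893978119, 0.06388093531131744), 35.97392272949219)
shift tool [ 0.2805 -0.2602  0.0698] turn -90.0
[0.52094302 0.2519286  0.25062144]
```

View pics/top2.png

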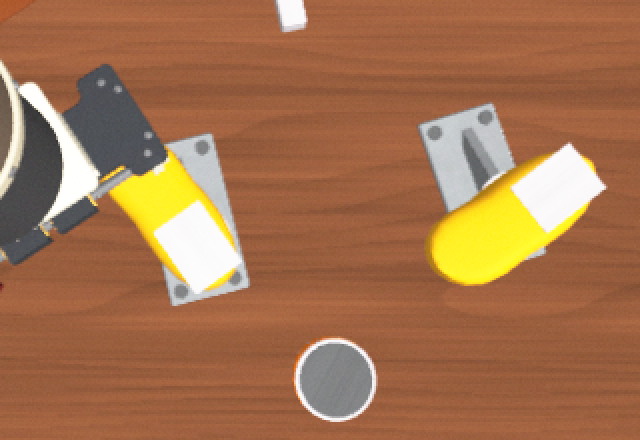

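The left last sits home and level, with the toe at about 35° (sole at 0.173). Now moving to the right last.

Converted, 0.28 m is 11.2, -0.26 m is -10.4.

Request:
{"fn": "hand_motion", "kwargs": {"offsets": "1.6,-1.48,0,-10,0 | 3.2,-2.96,0,-20,0 | 4.8,-4.44,0,-30,0 | 6.4,-5.92,0,-40,0 | 8,-7.44,0,-50,0 | 9.6,-8.92,0,-60,0 | 11.2,-10.4,0,-70,0 | 11.2,-10.4,0,-80,0"}}

```text
clock: 9.07
tool_pos: [0.4324, -0.1231, 0.2485]
orientation: [179.9, 0.0, -66.2]
force: [-0.7, -0.3, 0.0]
opening: 0.0004
gripper_force: 0.0
```

```bash
python3 -c "
from h import *
goto([.434,-.1205,.18],-56)"
```

```text
shift tool [-0.0017 -0.0027  0.0685] turn -10.2
```

Converted, 0.07 m is 2.8, 0.03 m is 1.2.

Request:
{"fn": "hand_motion", "kwargs": {"offsets": "-0.08,-0.12,0,-10,0 | -0.08,-0.12,1.2,-10,0 | -0.08,-0.12,2.8,-10,0 | -0.08,-0.12,2.8,-10,0"}}

```text
clock: 9.57
tool_pos: [0.4334, -0.118, 0.1767]
orientation: [179.6, 0.2, -56.4]
force: [0.0, 0.5, 0.4]
opening: 0.0004
gripper_force: 0.0
```

```bash
python3 -c "
from h import *
goto([.4475,-.1115,.18],-56)"
```

```text
shift tool [ 0.0024 -0.0153 -0.0034] turn -0.4
```

Request:
{"fn": "hand_motion", "kwargs": {"offsets": "0,-0.24,0,0,0 | 0.08,-0.48,-0.04,0,0 | 0.08,-0.6,-0.04,0,0"}}

```text
clock: 9.95
tool_pos: [0.4508, -0.1111, 0.1816]
orientation: [-179.9, -0.1, -56.4]
force: [-0.6, 0.2, 0.4]
opening: 0.0004
gripper_force: 0.2
```

Request:
{"fn": "hand_motion", "kwargs": {"offsets": "-0.176,-0.268,0,5,0 | -0.328,-0.552,0,10,0 | -0.456,-0.852,0,15,0 | -0.556,-1.156,0,20,0 | -0.632,-1.472,0,25,0 | -0.68,-1.788,0,30,0 | -0.696,-2.112,0,35,0 | -0.688,-2.432,0,40,0"}}

```text
clock: 10.95
tool_pos: [0.491, -0.0631, 0.181]
orientation: [-180.0, 0.0, -96.5]
force: [-0.2, -0.5, -0.8]
opening: 0.0003
gripper_force: 0.2
```

Request:
{"fn": "hand_motion", "kwargs": {"offsets": "-0.144,-0.216,0,4,0 | -0.272,-0.44,0,8,0 | -0.384,-0.672,0,12,0 | -0.48,-0.912,0,16,0 | -0.556,-1.156,0,20,0 | -0.556,-1.156,0,20,0"}}

```text
clock: 11.7
tool_pos: [0.5214, -0.0526, 0.1809]
orientation: [-180.0, 0.0, -116.3]
force: [0.2, 0.4, -0.9]
opening: 0.0007
gripper_force: 0.0
```

```bash
python3 - <<'E'
from h import *
fit()
t,R=pose();d=np.array([.534,-.143])-t[:2];print('axis in tool',R.inv().apply([*d,0]).round(4))
E
```

```text
L sole z [0.1717 0.1737] heel [nan nan nan]h.py:27: RuntimeWarning: Mean of empty slice.
  print(side,'sole z',np.percentile(ls[:,2],[50,90]).round(4),'heel',w.mean(0).round(4))
  ret = um.true_divide(
Traceback (most recent call last):
  File "h.py", line 27, in fit
    print(side,'sole z',np.percentile(ls[:,2],[50,90]).round(4),'heel',w.mean(0).round(4))
                        ~~~~~~~~~~~~~^^^^^^^^^^^^^^^^^
IndexError: index -1 is out of bounds for axis 0 with size 0
```

Request:
{"fn": "hand_motion", "kwargs": {"offsets": "-0.072,-0.108,0,2,0 | -0.144,-0.216,0,4,0 | -0.208,-0.324,0,6,0 | -0.272,-0.44,0,8,0"}}

```text
clock: 12.25
tool_pos: [0.534, -0.0516, 0.1805]
orientation: [180.0, -0.0, -124.5]
force: [-0.4, 0.2, -0.3]
opening: 0.0007
gripper_force: 0.2Traceback (most recent call last):
```

```bash
python3 -c "
from h import *
fit()"
```

```text
  File "<string>", line 3, in <module>
    fit()
    ~~~^^
  File "h.py", line 27, in fit
    print(side,'sole z',np.percentile(ls[:,2],[50,90]).round(4),'heel',w.mean(0).round(4))
                        ~~~~~~~~~~~~~^^^^^^^^^^^^^^^^^
    return _quantile_unchecked(
        a, q, axis, out, overwrite_input, method, keepdims, weights)
    return _ureduce(a,
                    func=_quantile_ureduce_func,
    ...<5 lines>...
                    overwrite_input=overwrite_input,
                    method=method)
    r = func(a, **kwargs)
    result = _quantile(arr,
                       quantiles=q,
    ...<2 lines>...
                       out=out,
                       weights=wgt)
    slices_having_nans = np.isnan(arr[-1, ...])
                                  ~~~^^^^^^^^^
IndexError: index -1 is out of bounds for axis 0 with size 0
```

The arm now hides the right last from the top camera, so I'm switching to the scene camera.

Run:
```python
from h import *
s=fit('scene');cv2.imwrite('pics/sc3.png',s['frame'][100:400,100:500,::-1].repeat(2,0).repeat(2,1))
t,R=pose();d=np.array([.534,-.143])-t[:2];print('axis in tool',R.inv().apply([*d,0]).round(4))
```

```text
L sole z [0.1717 0.1739] heel [0.4929 0.1398 0.173 ]
R sole z [0.1852 0.1878] heel [ 0.5303 -0.1569  0.1862]
axis in tool [ 0.0755 -0.0515  0.    ]
```

View pics/sc3.png

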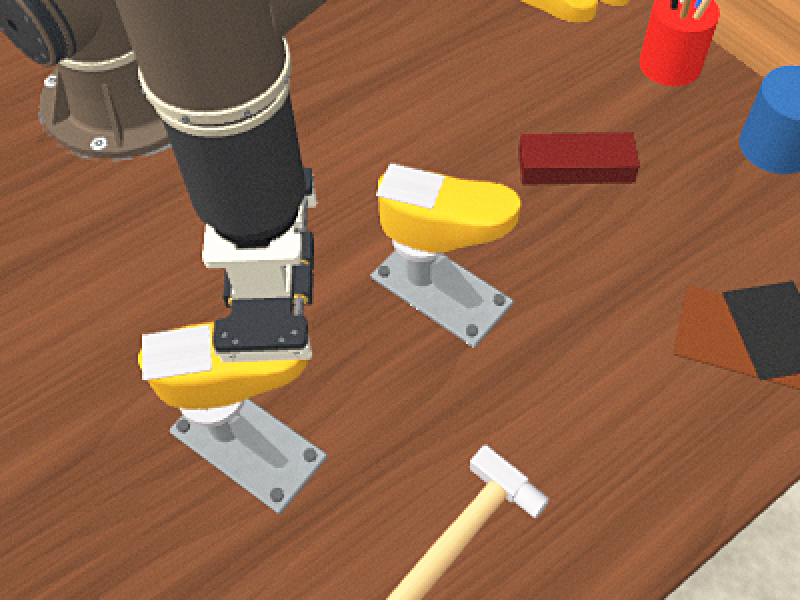

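The left last is seated. The right one is perched with its toe at (300,370), about 55°, and the scene view of it is clear.

Converted, -0.011 m is -0.44, -0.0081 m is -0.324.

Request:
{"fn": "hand_motion", "kwargs": {"offsets": "-0.072,-0.108,0,2,0 | -0.144,-0.216,0,4,0 | -0.208,-0.324,0,6,0 | -0.272,-0.44,0,8,0"}}

```text
clock: 12.85
tool_pos: [0.547, -0.0522, 0.1806]
orientation: [-180.0, 0.0, -132.5]
force: [-0.8, 1.0, 0.4]
opening: 0.0005
gripper_force: 0.2
```

```bash
python3 -c "
from h import *
fit('scene')"
```

```text
L sole z [0.1717 0.1741] heel [0.4931 0.1397 0.1732]
R sole z [0.1849 0.1875] heel [ 0.5288 -0.1561  0.186 ]
```

Converted, -0.0081 m is -0.324, -0.0054 m is -0.216.

Request:
{"fn": "hand_motion", "kwargs": {"offsets": "-0.072,-0.108,0,2,0 | -0.144,-0.216,0,4,0 | -0.208,-0.324,0,6,0"}}

```text
clock: 13.28
tool_pos: [0.5565, -0.0539, 0.1806]
orientation: [-180.0, 0.0, -138.5]
force: [-0.9, -0.9, -0.0]
opening: 0.0003
gripper_force: 0.2
```

```bash
python3 -c "
from h import *
fit('scene')"
```

```text
L sole z [0.1717 0.1741] heel [0.4929 0.1397 0.173 ]
R sole z [0.1848 0.1874] heel [ 0.5267 -0.1569  0.1859]
```

Converted, -0.0081 m is -0.324, -0.0054 m is -0.216.

Request:
{"fn": "hand_motion", "kwargs": {"offsets": "-0.072,-0.108,0,2,0 | -0.144,-0.216,0,4,0 | -0.208,-0.324,0,6,0"}}

```text
clock: 13.7
tool_pos: [0.5657, -0.0565, 0.1806]
orientation: [-180.0, -0.0, -144.5]
force: [-1.3, -0.0, -0.5]
opening: 0.0006
gripper_force: 0.2
```

```bash
python3 -c "
from h import *
fit('scene')"
```

```text
L sole z [0.1717 0.174 ] heel [0.493  0.1397 0.173 ]
R sole z [0.1845 0.1873] heel [ 0.5249 -0.1558  0.1854]
```

Converted, -0.0081 m is -0.324, -0.0054 m is -0.216.

Request:
{"fn": "hand_motion", "kwargs": {"offsets": "-0.072,-0.108,0,2,0 | -0.144,-0.216,0,4,0 | -0.208,-0.324,0,6,0"}}

```text
clock: 14.12
tool_pos: [0.5747, -0.0601, 0.1806]
orientation: [-180.0, 0.0, -150.5]
force: [-0.1, -0.2, -0.2]
opening: 0.0004
gripper_force: 0.2
```

```bash
python3 -c "
from h import *
fit('scene')"
```

```text
L sole z [0.1716 0.174 ] heel [0.4929 0.1398 0.173 ]
R sole z [0.1843 0.1873] heel [ 0.5228 -0.1549  0.1852]
```

Request:
{"fn": "hand_motion", "kwargs": {"offsets": "-0.072,-0.108,0,2,0 | -0.144,-0.216,0,4,0 | -0.208,-0.324,0,6,0"}}

```text
clock: 14.55
tool_pos: [0.5832, -0.0645, 0.1806]
orientation: [-180.0, 0.0, -156.5]
force: [-0.2, 0.9, 0.7]
opening: 0.0005
gripper_force: 0.1
```

```bash
python3 -c "
from h import *
fit('scene')"
```

```text
L sole z [0.1716 0.1739] heel [0.4929 0.1398 0.1729]
R sole z [0.1837 0.1866] heel [ 0.5196 -0.1542  0.1846]
```

Request:
{"fn": "hand_motion", "kwargs": {"offsets": "-0.072,-0.108,0,2,0 | -0.144,-0.216,0,4,0 | -0.208,-0.324,0,6,0"}}

```text
clock: 14.98
tool_pos: [0.5912, -0.0699, 0.1806]
orientation: [180.0, -0.0, -162.5]
force: [0.2, 0.2, 1.0]
opening: 0.0003
gripper_force: 0.3
```

```bash
python3 -c "
from h import *
fit('scene')"
```

```text
L sole z [0.1716 0.174 ] heel [0.493  0.1397 0.173 ]
R sole z [0.1715 0.1739] heel [ 0.5131 -0.1509  0.1728]
```

Right last has dropped to 0.173. Backing off and checking both.

Request:
{"fn": "hand_motion", "kwargs": {"offsets": "0,0.48,0,0,0 | 0,0.88,0,0,0 | 0,0.88,-1.6,0,0 | -1.2,2.4,-3.6,0,0 | -2,4,-4.8,0,0 | -2,4.8,-4.8,0,0 | -2,4.8,-4.8,0,0"}}

```text
clock: 15.9
tool_pos: [0.6013, 0.0615, 0.3002]
orientation: [180.0, -0.0, -162.2]
force: [-0.1, -0.2, -0.4]
opening: 0.0008
gripper_force: 0.0
```

Run:
```python
from h import *
s=fit('scene');cv2.imwrite('pics/sc4.png',s['frame'][100:400,100:500,::-1].repeat(2,0).repeat(2,1))
for n,s in(('scene',s),('top',ctrl.snapshot('top'))):
  W=cloud(s);h=cv2.cvtColor(s['frame'],cv2.COLOR_RGB2HSV)
  for side,c in(('L',(.501,.146)),('R',(.534,-.143))):
    p=W[(np.hypot(W[...,0]-c[0],W[...,1]-c[1])<.115)&(abs(W[...,2]-.1725)<.006)&((h[...,1]<60)|(abs(h[...,0].astype(int)-27)<7))]
    q=np.linalg.lstsq(np.c_[p[:,:2]-p[:,:2].mean(0),np.ones(len(p))],p[:,2],rcond=None)[0];print(n,side,len(p),q.round(4),cv2.minAreaRect(p[:,:2].astype(np.float32)))
```

```text
L sole z [0.1715 0.1734] heel [nan nan nan]
R sole z [0.1719 0.174 ] heel [ 0.5235 -0.1487  0.173 ]
scene L 690 [-0.0151  0.0278  0.1716] ((0.5550882816314697, 0.18643489480018616), (0.0798744335770607, 0.061545051634311676), 35.294498443603516)
scene R 2064 [-0.0151  0.0139  0.172 ] ((0.5617881417274475, -0.13256795704364777), (0.1530596762895584, 0.06140654534101486), 23.415084838867188)
top L 2872 [-0.0087 -0.0012  0.1719] ((0.5225607752799988, 0.1644754707813263), (0.15228377282619476, 0.06047581508755684), 38.785369873046875)
top R 2840 [-0.0036 -0.0133  0.1718] ((0.5575584173202515, -0.1312575489282608), (0.15283620357513428, 0.06103189289569855), 21.38369369506836)h.py:27: RuntimeWarning: Mean of empty slice.
  print(side,'sole z',np.percentile(ls[:,2],[50,90]).round(4),'heel',w.mean(0).round(4))
  ret = um.true_divide(
```

View pics/sc4.png

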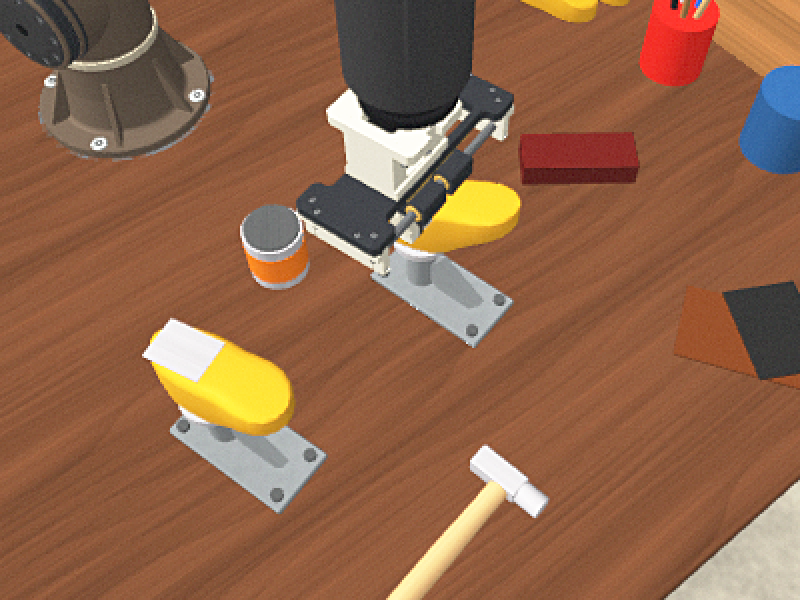

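Both soles are level at 0.173, toes at about 37° and 22°. The gripper is clear and the tin, block and hammer look untouched.

```bash
python3 -c "
from h import *
print(ctrl.close_job())"
```

```text
the job is handed in; nothing more can be done
None
```

Both lasts dropped home on their keys, level on their seats with toes out over the long feet; nothing else looked disturbed, and I handed the job in at about 16 s (verdict not shown).

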